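# Open the child-safe tub and put a cleaning tablet in the stained cup

## Task

I want to soak the brown cup next to the white tub, so please open the tub of cleaning tablets: squeeze the two tabs on the sides of its child-safe cap together, turn the cap anticlockwise while they are in, and lift it off. Lay the cap right way up on the empty saucer, then take the loose tablet from the top of the tub and put it in the cup. Leave the tub open, and leave the cup, the saucer and the other things on the worktop standing where they are.

Things in the scene. Friction and masses are not known exactly. Their poses are not given: they have to be found in the camera images.
- tub: Round white plastic tub with a blank grey label, 78 mm across, shoulder at 84 mm. It stands firmly on its non-slip foot and does not move. Origin at the centre of its underside, z up. Two ledges round the neck at its +x and -x sides hold the cap down until it is turned
- tub_shoulder (a point): centre of the tub's flat shoulder, 84 mm up, where the closed cap's lower edge rests. At the tub's +y and -y sides two pairs of posts stand on the shoulder: 6 mm high, 32.5 to 36.5 mm from the axis, 13 mm free between the two of a pair. Each pair holds the foot of one tab of the cap
- tub_mouth (a point): centre of the mouth, level with the rim, 102 mm above the worktop. The neck is 45 mm across outside, 40 mm inside. In it, packed tablets that cannot be taken form a flat bed 3 mm below the rim; the loose tablet lies on them
- cap: Grey ribbed plastic cap, loose, 74 g, 59 mm across without its tabs, 37 mm high, open below. Origin at the centre of its lower edge, z up; closed, its axes are the tub's. It turns anticlockwise (from above) only, and freely, once both tabs are in by 4 mm. After 0.6 rad the tabs no longer matter; from 0.9 to 2.2 rad of turn it lifts straight off. It has 1 mm of sideways play
- cap_tabs (a point): on the cap's axis, 20 mm above its lower edge, midway between the two tabs at its +y and -y sides. Each tab is 18 mm wide, its flat outer face 35 mm from the axis when free, 30 mm when in; pinch it 9 to 31 mm above the cap's lower edge. Below is a foot 10 mm wide. Keep the finger ends 8 mm above the shoulder to clear the posts
- tab_left (a joint): inward travel of the tab at the cap's +y side, m: 0 free, 0.005 fully squeezed; springs back with 2 N at 0 and 7 N at 0.005
- tab_right (a joint): inward travel of the tab at the cap's -y side, m: 0 free, 0.005 fully squeezed; springs back with 2 N at 0 and 7 N at 0.005
- tablet: Loose off-white pressed tablet, a block of 26 x 20 x 14 mm (its x, y, z), 22 g. Origin at the centre of its underside, z up. It lies flat on the packed tablets in the tub's mouth, within 3 mm of the middle, at any yaw, its upper 11 mm above the rim; the cap hides it at first
- cup: Wide dark brown stoneware cup without a handle, loose, 0.36 kg, 173 mm across the rim, 86 mm high, inner floor about 100 mm across at 9 mm. Origin at the centre of its underside, z up. It is the one beside the tub; a like cup on its own saucer in the far right corner has no part in this
- saucer: Flat dark brown round stoneware saucer, empty, loose, 0.38 kg, 245 mm across, rim at 20 mm, on the other side of the tub from the cup. Its upper face is level at 8 mm in the middle and rises to 11 mm at 100 mm from the middle. Origin at the centre of its underside, z up
- salt_shaker: Glass shaker with grey top, 44 mm across, 90 mm high, loose bystander. Origin at the centre of its underside
- pepper_shaker: Glass shaker with grey top, 44 mm across, 90 mm high, loose bystander. Origin at the centre of its underside
- spice_jar: Small spice jar with a yellow lid, 42 mm across, 96 mm high, loose bystander left of the shakers. Origin at the centre of its underside
- tea_light: Small tea light in a metal case, 38 mm across, 15 mm high, loose bystander behind the tub. Origin at the centre of its underside
Things that resemble listed ones, but are neither listed nor needed, are in the scene too. There is more than one size of the saucer; the job needs the larger.

How it is judged:
On the way, in this order (a step that is already met when the one before it is completed fails the run):
1. with both tabs squeezed in, the cap is turned past the posts while it still sits on the neck (angle between the x axis of cap and the x axis of tub, either way round above 0.3 rad and value of joint each of tab_left, tab_right above 0.0015 m and z of cap in the frame of tub below 0.09 m and horizontal distance between cap and tub below 0.004 m), for 0.05 s.
2. the cap lies right way up on the saucer and has been let go (horizontal distance between cap and saucer below 0.085 m and z of cap in the frame of saucer below 0.018 m and angle between cap's own z axis and vertical below 0.15 rad and contact force between cap and the fingers below 0.1 N and linear speed of cap below 0.03 m/s), for 0.2 s.
At the end, for the whole second after the job is handed in: The cap lies right way up (within 0.15 rad) on the saucer, its centre within 85 mm of the saucer's, the tablet lies inside the cup in any position, cup and saucer stand level, and all is let go and at rest (horizontal distance between cap and saucer below 0.085 m and z of cap in the frame of saucer below 0.018 m and angle between cap's own z axis and vertical below 0.15 rad and linear speed of each of cap, tablet below 0.03 m/s and horizontal distance between tablet and cup below 0.07 m and z of tablet in the frame of cup between 0.004 and 0.05 m and angle between each of cup, saucer's own z axis and vertical below 0.1 rad); the robot touches nothing.
It fails at once if the cup or the saucer is shifted by more than 40 mm (distance of any of cup, saucer from where it was at the start of the episode above 0.04 m).
It fails at once if a shaker, the spice jar or the tea light is shifted by more than 30 mm or knocked over (distance of any of salt_shaker, pepper_shaker, spice_jar, tea_light from where it was at the start of the episode above 0.03 m or angle between any of salt_shaker, pepper_shaker, spice_jar, tea_light's own z axis and vertical above 0.5 rad).
It also fails if it takes over 61 s, if anything falls off the work surface, if the arm or the gripper's body presses on something with over 40 N, if the wrist force passes 120 N, or if a joint passes its speed limit or range.

## Robot

A 6-joint arm with a two-finger parallel gripper is mounted at the origin on the work surface; the furniture and walls round the work are solid. World frame = base frame: x ahead of the robot, y to its left, z up, the work surface at z = 0. Lengths are in m, angles in rad, forces in N, time in s.
With the tool pointing down it reaches from about 0.35 to 0.775 m from the base axis. Payload 7.3 kg.
Tool frame: the origin (TCP) lies between the finger pads; the fingertips stand 8 mm ahead of it and the grasp point (between the pads) lies 11 mm behind it (robot.nose_length is the distance from the TCP to the fingertips, in m); z points along the fingers, y is the line along which they close (so a half turn about z gives the same grasp; the last joint's range is limited). The gripper opens to 92 mm and grips with 3 to 60 N. Pads are 19 mm wide; open, the fingers measure 130 mm over their backs; the gripper's body (75 mm by 190 mm) begins 47 mm behind the grasp point.
Start: joints at [-1.341, 0.342, 1.524, -0, 1.275, -0.146], TCP at [0.193, -0.488, 0.235] pointing down, gripper open.
Joint ranges: [-2.53, 2.53], [-0.77, 2.02], [0.04, 2.7], [-1, 4.14], [0.28, 2.66], [-3.11, 3.11]. Speed limits (rad/s): [2.57, 2.57, 3.14, 3.14, 3.14, 3.14].

## Interface

Orientations are given as [roll, pitch, yaw] about the fixed x, y, z axes, in that order (R = Rz(yaw) Ry(pitch) Rx(roll)).
In Python, from cell import robot gives the robot as it stands. The module is installed in compiled form; this text tells all that it offers.
- The arm moves only by the shell command python3 -m jog 'ROWS' [FORCE]. ROWS is JSON, a list that holds one entry, the list of rows, each a list of 5 numbers: the gripper's target within -1 to 1 (fully open at 1, half-way at 0, shut at -1), then the shift along the tool's x, y, z in m, then the turn about the tool's z in rad. A call has 1 to 5 rows; each row is the pose to reach, as a shift and turn from the pose commanded when the call began, along the tool's axes at that moment; what a row does not reach only later rows make up. A row lasts 1/12 s, in which the tool goes at most 41.7 mm and 7.16 degrees, less where a joint would pass 70% of its speed; a pose out of reach is approached as far as the arm can. A call with a gripper value outside its range is refused whole. The fingers move at their own pace and stop on an object; FORCE is the grip in N (left out, the last holds). Time passes only in rows, so rows that repeat a pose let the fingers close. It gives the time, the measured TCP pose, the force, the opening and the grip force at its end, in the units of the state.
- robot.observe(): the state, without advancing time (a new reading comes with each control period).
- robot.read_camera(name): name is "scene" or "side" or "wrist"; returns the picture (384x512x3 uint8, red, green, blue); there is no depth.
- robot.camera_model(name): a dict with "camera_matrix" (3x3 intrinsics, pixels), "dist_coeffs" ([k1, k2, p1, p2, k3] as OpenCV has them; the pictures are not rectified), "position" and "attitude" of the camera in the world; the wrist camera has in their place "mount" (4x4, takes a point from camera to tool coordinates, whose origin is the TCP and whose axes are the flange's). Camera axes: x right, y down, z forward; pixel columns grow to the right and rows downward; lengths in m; the calibration is good to about 2 mm. A picture is of the moment at which its call begins: read the wrist's pose just before it. camera_model takes no time and is no camera call.
- robot.hand_in(): hands the job in; it is judged then, once.
The state is a dict: "time": time; "qpos": joint angles; "qvel": joint speeds; "joint_efforts": joint torques, N m; "tool_pos": TCP position; "tool_rot": TCP orientation; "contact_force": force on the tool from outside, world axes, zero at the start; "torque": the same for the moment, N m; "opening": finger opening in m; "grip_force": force on a finger pad.
Only numpy, scipy, OpenCV 4.12 (cv2) and the standard library are available. Lean on these libraries where they do the work, as an engineer would, in place of code of your own. Each camera call takes 0.05 s, during which the arm holds its last target. There are 200 camera calls.

## Working session

There is one attempt and no reset: what is moved stays moved. The work goes in short steps, Python scripts to look and compute and a shell command to move; the robot and the scene stay as the last step left them, time stands still between calls to the robot, and variables do not carry over. Pictures are saved under pics/ and viewed, at most 11 in all, crops included, and the job is handed in when it is done.

```bash
mkdir -p pics; python3 - <<'E'
from cell import robot
import cv2
for n in("scene","side"):
    cv2.imwrite(f"pics/{n}0.png",cv2.resize(robot.read_camera(n)[:,:,::-1],(800,600),interpolation=cv2.INTER_CUBIC))
    m=robot.camera_model(n);print(n,m)
print(robot.camera_model("wrist"));s=robot.observe();print(s)
E
```

```text
scene {'camera_matrix': array([[444.47058432,   0.        , 258.01053155],
       [  0.        , 444.47058432, 186.48522537],
       [  0.        ,   0.        ,   1.        ]]), 'dist_coeffs': array([-0.03038371,  0.        ,  0.        ,  0.        ,  0.        ]), 'position': array([0.04837967, 0.9374007 , 0.69054255]), 'attitude': array([-2.11527934,  0.01573975, -2.69093576])}
side {'camera_matrix': array([[371.06432242,   0.        , 254.02187135],
       [  0.        , 371.06432242, 191.22014414],
       [  0.        ,   0.        ,   1.        ]]), 'dist_coeffs': array([-0.11664384,  0.        ,  0.        ,  0.        ,  0.        ]), 'position': array([-0.14148571,  1.03377355,  0.61574619]), 'attitude': array([-1.9835193 ,  0.02619559, -2.5932836 ])}
{'camera_matrix': array([[297.81107542,   0.        , 251.59325908],
       [  0.        , 297.81107542, 192.9970399 ],
       [  0.        ,   0.        ,   1.        ]]), 'dist_coeffs': array([-0.03825691,  0.        ,  0.        ,  0.        ,  0.        ]), 'mount': array([[-9.49469706e-04, -9.52449831e-01, -3.04693974e-01
[... 267 characters left out ...]
.00000000e+00]])}
{'time': 0.1, 'qpos': array([-1.34098045e+00,  3.42634434e-01,  1.52490176e+00, -8.31623662e-06,
        1.27541424e+00, -1.45987180e-01]), 'qvel': array([-0.00094172, -0.00075362, -0.00236224,  0.00059734,  0.00015601,
       -0.00096472]), 'joint_efforts': array([ 1.87231242e-03, -4.32004416e+01, -2.44693691e+01,  7.19974469e-02,
        5.25837368e-02, -5.62705270e-05]), 'tool_pos': array([ 0.19262976, -0.48800935,  0.23413101]), 'tool_rot': array([-3.14024816e+00, -1.89647237e-04,  3.75805351e-01]), 'contact_force': array([ 0.26299771, -0.12778192, -0.30259364]), 'torque': array([-0.04615001,  0.01115499,  0.03425198]), 'grip_force': 0.0, 'opening': 0.09150850932329191}
```

View pics/scene0.png

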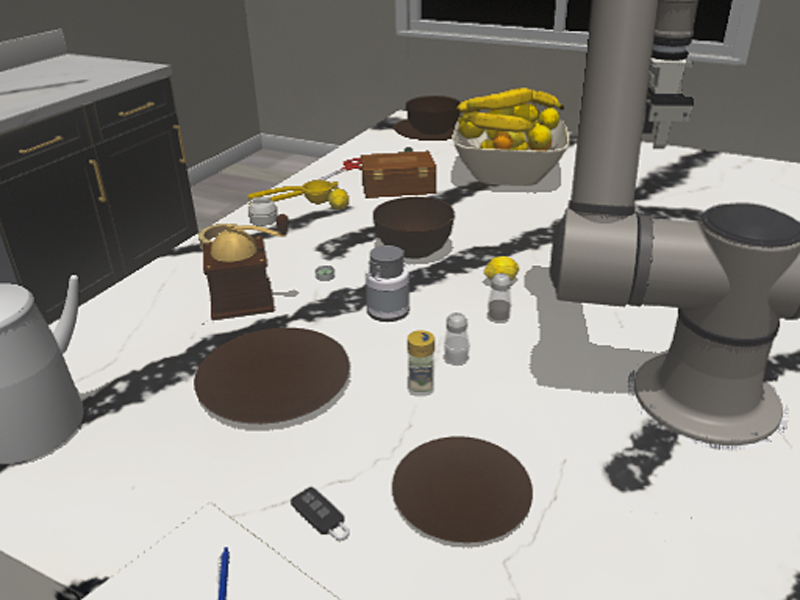

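View pics/side0.png

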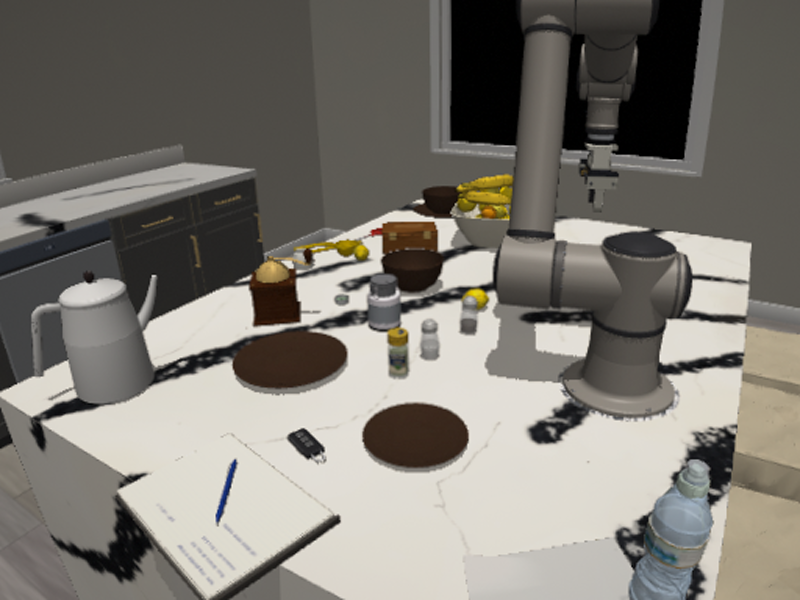

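The scene view shows the tub at (388,285) with its grey cap at (387,260). The cup beside it is at (413,226), and a like cup at (432,115) stands on its own saucer, far off. Two empty saucers are at (272,377) and (462,490). Next I measure their sizes and positions.

```bash
cat > h.py <<'E'
import numpy as np, cv2
from scipy.spatial.transform import Rotation as R
from cell import robot
def ray(n,px,st=None):
    m=robot.camera_model(n)
    u=cv2.undistortPoints(np.array(px,float).reshape(-1,1,2),m["camera_matrix"],m["dist_coeffs"]).reshape(-1,2)
    d=np.c_[u,np.ones(len(u))]
    if n=="wrist":
        T=np.eye(4);T[:3,:3]=R.from_euler("xyz",st["tool_rot"]).as_matrix();T[:3,3]=st["tool_pos"];T=T@m["mount"]
    else:
        T=np.eye(4);T[:3,:3]=R.from_euler("xyz",m["attitude"]).as_matrix();T[:3,3]=m["position"]
    return T[:3,3],d@T[:3,:3].T
def at(n,px,z,st=None):
    o,d=ray(n,px,st);return o+d*((z-o[2])/d[:,2])[:,None]
def tool(p,st):   # world point in tool axes
    return R.from_euler("xyz",st["tool_rot"]).inv().apply(np.array(p)-st["tool_pos"])
E
python3 - <<'E'
from h import *
np.set_printoptions(precision=3,suppress=True)
k=.64
im=robot.read_camera("scene");hsv=im.astype(int)
# saucers: dark brown blobs -> rim ellipse
g=(im.max(2)<75).astype(np.uint8)
g=cv2.morphologyEx(g,cv2.MORPH_OPEN,np.ones((3,3)))
n,l,s,c=cv2.connectedComponentsWithStats(g)
for name,p in(("A",(272,377)),("B",(462,490)),):
    i=l[int(p[1]*k),int(p[0]*k)];cs,_=cv2.findContours((l==i).astype(np.uint8),0,2)
    q=at("scene",cs[0].reshape(-1,2),.018);(x,y),r=cv2.minEnclosingCircle(q[:,:2].astype(np.float32))
    print(name,s[i],x,y,"diam",2*r,"mean", (q.max(0)+q.min(0))/2)
for nm,p,z in(("capTop",(387,252),.121),("tubbaseL",(367,312),0),("cuprimL",(374,215),.086),("cuprimR",(454,215),.086),("tealight",(325,272),.01),("salt",(499,316),0),("pepper",(457,358),0),("spice",(421,388),0)):
    print(nm,at("scene",[np.array(p)*k],z)[0])
x,y=230,125
cv2.imwrite("pics/crop1.png",cv2.resize(im[115:350,115:350,::-1],(600,600),interpolation=cv2.INTER_CUBIC))
E
```

```text
A [  52  204  161   66 5164] 0.6938357353210449 0.31014150381088257 diam 0.3825225532054901 mean [0.678 0.29  0.018]
B [ 252  296   88   51 3322] 0.2632189393043518 0.3473224639892578 diam 0.17409726977348328 mean [0.261 0.361 0.018]
capTop [ 0.55  -0.013  0.121]
tubbaseL [0.584 0.008 0.   ]
cuprimL [ 0.679 -0.206  0.086]
cuprimR [ 0.528 -0.272  0.086]
tealight [ 0.722 -0.073  0.01 ]
salt [ 0.36  -0.079 -0.   ]
pepper [0.381 0.07  0.   ]
spice [0.403 0.166 0.   ]
```

View pics/crop1.png

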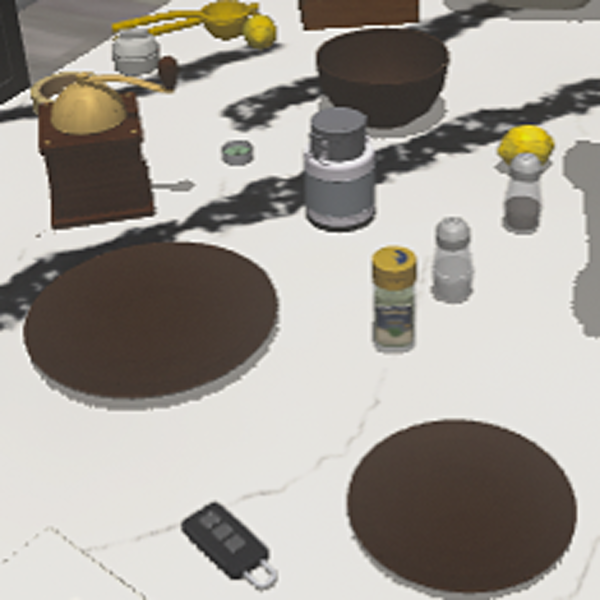

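Saucer candidates in the crop are A at (150,320) and B at (461,503), and I measure both by their rims. The cup beside the tub is at (382,75); the corner one is outside the crop. The tub with its ribbed cap is at (340,135).

```bash
python3 - <<'E'
from h import *
np.set_printoptions(precision=3,suppress=True)
def c(p): return np.array(p)/2.553+115
def circ(P,z):
    q=at("scene",c(P),z)[:,:2];A=np.c_[2*q,np.ones(len(q))];s=np.linalg.lstsq(A,(q**2).sum(1),rcond=None)[0]
    return s[:2],2*np.sqrt(s[2]+s[0]**2+s[1]**2)
print("A",circ([(24,320),(278,315),(160,242),(135,398)],.018))
print("B",circ([(347,505),(576,500),(455,420),(460,588)],.018))
print("cup",circ([(317,66),(448,64),(383,28),(382,103)],.086))
print("cap",circ([(312,120),(367,120),(340,109),(339,133)],.121))
s=robot.observe();
for p in([.555,-.013,.121],):print(tool(p,s))
E
```

```text
A (array([0.624, 0.246]), np.float64(0.2447593010547196))
B (array([0.265, 0.34 ]), np.float64(0.17685917066548484))
cup (array([ 0.598, -0.225]), np.float64(0.19211905934912718))
cap (array([ 0.546, -0.009]), np.float64(0.056599599301687946))
[ 0.511 -0.309  0.114]
```

A measures 245 mm across and B 177 mm, so A at (0.624, 0.246) is the right saucer. Next I go above the tub.

```bash
python3 -m jog '[[[1,0.03,-0.02,-0.03,0],[1,0.065,-0.04,-0.03,0],[1,0.1,-0.06,-0.03,0],[1,0.135,-0.085,-0.03,0],[1,0.17,-0.105,-0.03,0]]]' && python3 -m jog '[[[1,0.03,-0.02,0,0],[1,0.065,-0.04,0,0],[1,0.1,-0.06,0,0],[1,0.135,-0.085,0,0],[1,0.17,-0.105,0,0]]]' && python3 -m jog '[[[1,0.035,-0.02,0,0],[1,0.07,-0.04,0,0],[1,0.1,-0.06,0,0],[1,0.135,-0.085,0,0],[1,0.164,-0.106,0,0]]]' && python3 -m jog '[[[1,0,0,0,0],[1,0,0,0,0]]]'
python3 - <<'E'
from h import *
s=robot.observe();im=robot.read_camera("wrist")
cv2.imwrite("pics/w1.png",cv2.resize(im[:,:,::-1],(800,600),interpolation=cv2.INTER_CUBIC));np.save("w1.npy",im)
print(s["tool_pos"],s["tool_rot"])
E
```

```text
time: 0.57
tool_pos: [0.3118, -0.3275, 0.2647]
tool_rot: [-3.141, 0.0, 0.375]
contact_force: [0.9, -0.2, -0.6]
opening: 0.092
grip_force: 0.0
time: 0.98
tool_pos: [0.4314, -0.1672, 0.2647]
tool_rot: [-3.141, 0.0, 0.376]
contact_force: [0.5, -0.9, -0.9]
opening: 0.092
grip_force: 0.0
time: 1.4
tool_pos: [0.5455, -0.0083, 0.2644]
tool_rot: [-3.141, 0.0, 0.376]
contact_force: [-0.3, 0.3, -0.4]
opening: 0.0919
grip_force: 0.0
time: 1.57
tool_pos: [0.545, -0.0088, 0.2639]
tool_rot: [-3.141, 0.001, 0.379]
contact_force: [-0.5, 0.2, -0.6]
opening: 0.0914
grip_force: 0.0
[ 0.54500611 -0.0087636   0.2639009 ] [-3.14111329e+00  1.24896230e-03  3.79498772e-01]
```

View pics/w1.png

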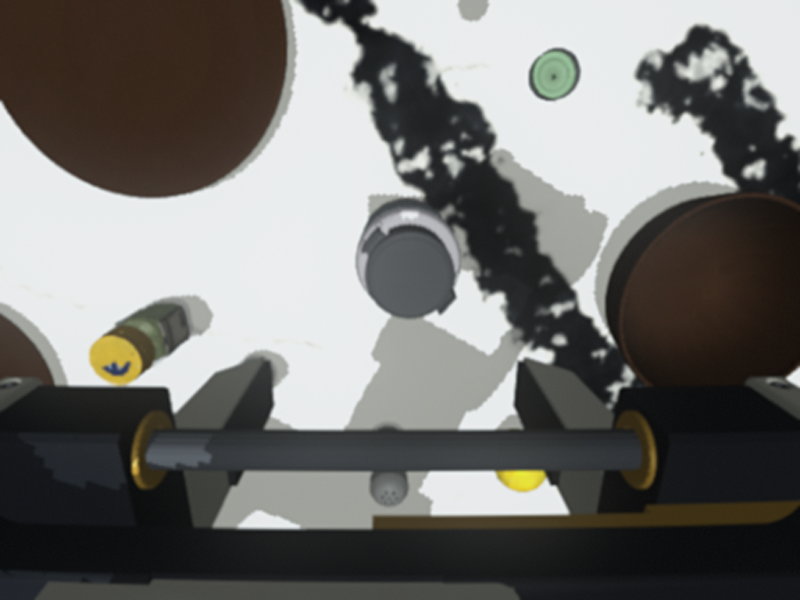

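The cap top is at about (409,272). One tab shows upper-left near (375,242) and the other lower-right near (447,300). I enlarge that for the yaw.

```bash
python3 - <<'E'
import numpy as np,cv2
im=np.load("w1.npy")[120:212,215:307]
cv2.imwrite("pics/w1c.png",cv2.resize(im[:,:,::-1],(598,598),interpolation=cv2.INTER_CUBIC))
E
```

```text
(no output)
```

View pics/w1c.png

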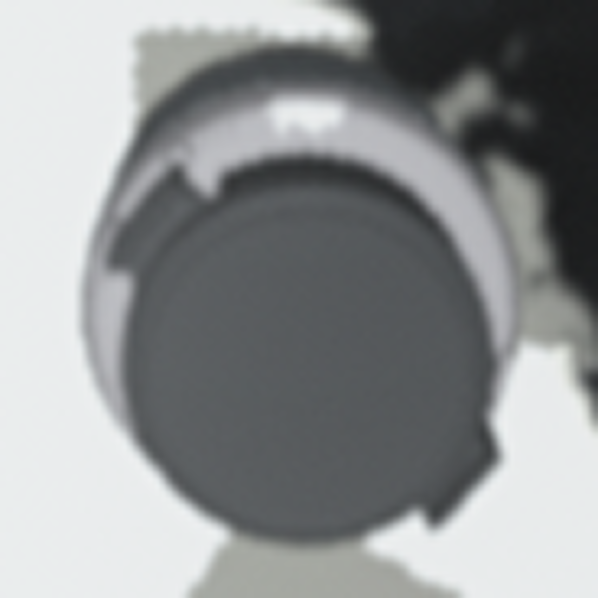

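```bash
python3 - <<'E'
from h import *
np.set_printoptions(precision=4,suppress=True)
s=dict(tool_pos=[0.54500611,-0.0087636,0.2639009],tool_rot=[-3.14111329,.00124896,.379498772])
f=lambda p:np.array(p)/6.5+[215,120]-.4
P=f([(125,361),(493,361),(309,178),(309,543)]);q=at("wrist",P,.121,s);print(q)
print("cap",(q[0]+q[1])/2,(q[2]+q[3])/2)
for z in(.105,.110,.115):
    t=at("wrist",f([(110,262),(180,168),(500,460),(435,528)]),z,s)[:,:2];a=t[1]-t[0];b=t[2]-t[3];m1=t[:2].mean(0);m2=t[2:].mean(0);d=m1-m2
    print(z,"widths",np.hypot(*a),np.hypot(*b),"face angle",np.arctan2(a[1],a[0]),np.arctan2(b[1],b[0]),"mid",(m1+m2)/2,"gap",np.hypot(*d),"axis",np.arctan2(d[1],d[0])-np.pi/2)
E
```

```text
[[ 0.5455  0.0113  0.121 ]
 [ 0.5668 -0.0421  0.121 ]
 [ 0.5827 -0.0045  0.121 ]
 [ 0.5282 -0.0268  0.121 ]]
cap [ 0.5562 -0.0154  0.121 ] [ 0.5554 -0.0157  0.121 ]
0.105 widths 0.019096738262818706 0.016008779095935222 face angle -0.26736404682633014 -0.33875544450719536 mid [ 0.5531 -0.0173] gap 0.07148136498660138 axis -0.3440838747033945
0.11 widths 0.01878808112427141 0.01575003208482872 face angle -0.2673640468263303 -0.33875544450719697 mid [ 0.5542 -0.0167] gap 0.0703260245681187 axis -0.3440838747033945
0.115 widths 0.018479423985724115 0.015491285073722317 face angle -0.26736404682633036 -0.33875544450719464 mid [ 0.5553 -0.016 ] gap 0.06917068414963605 axis -0.3440838747033945
```

Cap centre is (0.5556, -0.0157) and its yaw about -0.33. I align, descend and squeeze.

```bash
python3 -m jog '[[[1,0.007,0.010,0.02,0.12],[1,0.007,0.010,0.04,0.24],[1,0.007,0.010,0.06,0.36],[1,0.007,0.010,0.08,0.48],[1,0.007,0.010,0.1,0.6]]]' && python3 -m jog '[[[1,0,0,0,0.11],[1,0,0,0,0.11],[1,0,0,0,0.11]]]'
python3 - <<'E'
from h import *
s=robot.observe();print(s["tool_pos"],s["tool_rot"],s["qpos"],tool([.5556,-.0157,.102],s))
E
```

```text
time: 2.03
tool_pos: [0.5541, -0.019, 0.164]
tool_rot: [3.141, 0.0, -0.232]
contact_force: [0.1, 0.3, 0.9]
opening: 0.0917
grip_force: 0.0
time: 2.28
tool_pos: [0.5547, -0.0185, 0.165]
tool_rot: [3.141, -0.0, -0.333]
contact_force: [0.8, 0.5, 0.4]
opening: 0.0918
grip_force: 0.0
[ 0.55465477 -0.01853853  0.16502376] [ 3.14137266e+00 -3.16800874e-04 -3.32627241e-01] [-1.71364986e-01  4.59587319e-01  1.54415550e+00 -2.95284569e-04
  1.13757249e+00  1.73218254e+00] [-5.34031813e-05 -3.00545256e-03  6.30230826e-02]
```

```bash
python3 -m jog '[[[1,0,-0.003,0,0],[1,0,-0.003,0.02,0],[1,0,-0.003,0.04,0],[1,0,-0.003,0.062,0],[1,0,-0.003,0.062,0]]]' && python3 -m jog '[[[-0.1,0,0,0,0],[-0.1,0,0,0,0],[-0.1,0,0,0,0],[-0.1,0,0,0,0],[-0.1,0,0,0,0]]]' 25
```

```text
time: 2.7
tool_pos: [0.5538, -0.0143, 0.0998]
tool_rot: [3.141, 0.006, -0.332]
contact_force: [-0.6, 0.6, 0.3]
opening: 0.0917
grip_force: 0.0
time: 3.12
tool_pos: [0.5567, -0.0148, 0.1042]
tool_rot: [3.142, -0.003, -0.334]
contact_force: [-1.1, -0.8, 6.9]
opening: 0.0629
grip_force: 5.5
```

```bash
python3 -m jog '[[[-0.5,0,0,0,0],[-0.5,0,0,0,0],[-0.5,0,0,0,0],[-0.5,0,0,0,0],[-0.5,0,0,0,0]]]' 25
```

```text
time: 3.53
tool_pos: [0.5566, -0.0151, 0.1044]
tool_rot: [3.141, -0.003, -0.334]
contact_force: [-1.3, -3.2, 8.3]
opening: 0.0591
grip_force: 25.0
```

```bash
python3 -m jog '[[[-0.5,0,0,0,-0.1],[-0.5,0,0,0,-0.2],[-0.5,0,0,0,-0.3],[-0.5,0,0,0,-0.4],[-0.5,0,0,0,-0.5]]]' && python3 -m jog '[[[-0.5,0,0,0,0],[-0.5,0,0,0,0]]]'
python3 - <<'E'
from h import *
s=robot.observe();im=robot.read_camera("wrist");print(s["torque"],s["contact_force"])
cv2.imwrite("pics/w2.png",cv2.resize(im[100:340,130:380,::-1],(625,600),interpolation=cv2.INTER_CUBIC))
E
```

```text
time: 3.95
tool_pos: [0.5567, -0.0144, 0.1045]
tool_rot: [3.141, -0.003, 0.17]
contact_force: [-2.3, 0.2, 9.0]
opening: 0.0596
grip_force: 25.0
time: 4.12
tool_pos: [0.5567, -0.0145, 0.1044]
tool_rot: [3.141, -0.003, 0.167]
contact_force: [-1.7, 0.2, 7.8]
opening: 0.0592
grip_force: 25.0
[-0.01335297  0.2227492   0.16761811] [-1.66631734  0.16592948  7.81274135]
```

View pics/w2.png

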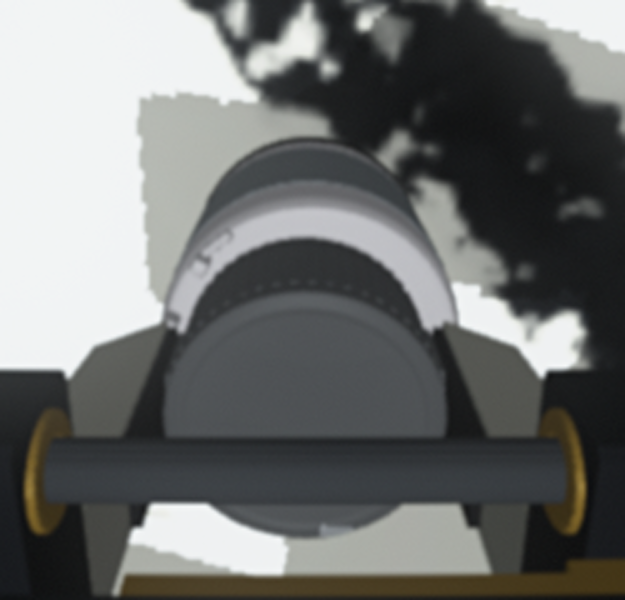

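The cap has turned: the posts at (215,250) now stand clear of the tab, which is in the fingers at about (170,370). I turn it on to about 1.3 rad and lift.

```bash
python3 -m jog '[[[-0.5,0,0,0,-0.1],[-0.5,0,0,0,-0.2],[-0.5,0,0,0,-0.3],[-0.5,0,0,0,-0.4],[-0.5,0,0,0,-0.5]]]' && python3 -m jog '[[[-0.5,0,0,0,-0.1],[-0.5,0,0,0,-0.2],[-0.5,0,0,0,-0.3],[-0.5,0,0,0,-0.35],[-0.5,0,0,0,-0.35]]]' && python3 -m jog '[[[-0.5,0,0,-0.005,0],[-0.5,0,0,-0.01,0],[-0.5,0,0,-0.02,0],[-0.5,0,0,-0.03,0],[-0.5,0,0,-0.04,0]]]'
```

```text
time: 4.58
tool_pos: [0.5566, -0.0144, 0.1044]
tool_rot: [3.14, -0.002, 0.67]
contact_force: [-3.0, -0.2, 9.0]
opening: 0.0588
grip_force: 25.0
time: 5.0
tool_pos: [0.5564, -0.0144, 0.1045]
tool_rot: [3.14, -0.001, 1.019]
contact_force: [-1.7, 0.6, 9.4]
opening: 0.0594
grip_force: 25.0
time: 5.42
tool_pos: [0.556, -0.0145, 0.1439]
tool_rot: [3.141, -0.0, 1.016]
contact_force: [0.0, 0.9, -0.8]
opening: 0.0587
grip_force: 25.0
```

```bash
python3 - <<'E'
from h import *
np.set_printoptions(precision=3,suppress=True)
print(at("scene",np.array([(212,318),(272,312),(298,293),(201,245)])*.64,0), at("scene",np.array([(260,263)])*.64,.1))
E
python3 -m jog '[[[-0.5,0,0,-0.03,0],[-0.5,0.03,-0.01,-0.06,0],[-0.5,0.065,-0.022,-0.06,0],[-0.5,0.1,-0.035,-0.06,0],[-0.5,0.135,-0.048,-0.06,0]]]' && python3 -m jog '[[[-0.5,0.035,-0.013,0,0],[-0.5,0.07,-0.026,0,0],[-0.5,0.11,-0.04,0,0],[-0.5,0.11,-0.04,0,0]]]'
python3 - <<'E'
from h import *
s=robot.observe();im=robot.read_camera("scene")
cv2.imwrite("pics/s2.png",cv2.resize(im[80:310,60:360,::-1],(783,600),interpolation=cv2.INTER_CUBIC))
print(tool([.624,.246,.03],s))
E
```

```text
[[ 0.832  0.144  0.   ]
 [ 0.743  0.081  0.   ]
 [ 0.737  0.004  0.   ]
 [ 1.043 -0.079  0.   ]] [[0.756 0.081 0.1  ]]
time: 5.83
tool_pos: [0.5868, 0.1269, 0.2047]
tool_rot: [3.139, -0.002, 1.015]
contact_force: [0.6, -0.0, -0.5]
opening: 0.0594
grip_force: 25.0
time: 6.17
tool_pos: [0.6101, 0.2473, 0.2031]
tool_rot: [-3.141, -0.004, 1.021]
contact_force: [-2.0, 0.2, -1.4]
opening: 0.0594
grip_force: 25.0
[0.00549854 0.01261371 0.17311736]
```

View pics/s2.png

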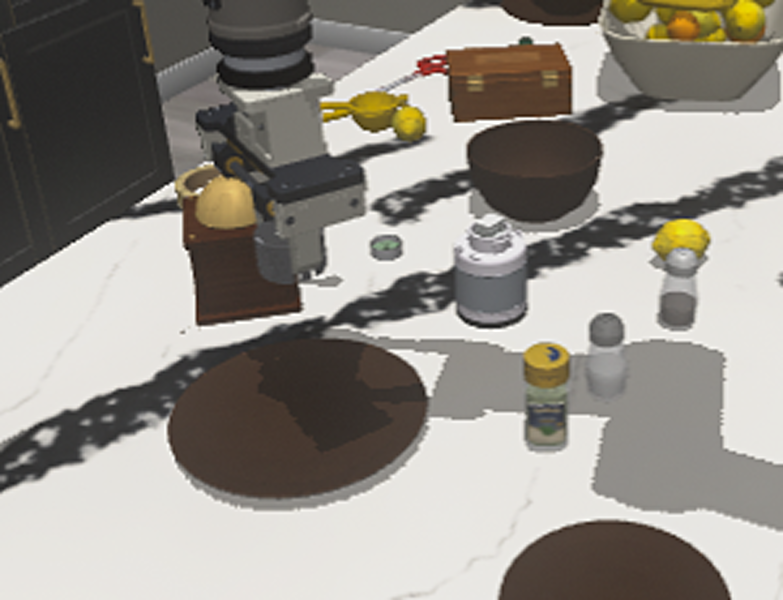

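The cap hangs level in the fingers at (290,260), over the saucer. The tub is open with the tablet at (490,235). I lower the cap.

```bash
python3 -m jog '[[[-0.5,0,0,0.035,0],[-0.5,0,0,0.07,0],[-0.5,0,0,0.105,0],[-0.5,0,0,0.135,0],[-0.5,0,0,0.155,0]]]' && python3 -m jog '[[[-0.5,0,0,0.008,0],[-0.5,0,0,0.013,0],[-0.5,0,0,0.016,0],[-0.5,0,0,0.016,0],[-0.5,0,0,0.016,0]]]'
```

```text
time: 6.63
tool_pos: [0.6087, 0.2386, 0.045]
tool_rot: [-3.139, 0.003, 1.015]
contact_force: [0.1, -0.7, -0.9]
opening: 0.0594
grip_force: 25.0
time: 7.05
tool_pos: [0.6112, 0.2402, 0.0334]
tool_rot: [3.14, -0.002, 1.016]
contact_force: [-0.6, 0.5, -1.1]
opening: 0.0591
grip_force: 25.0
```

```bash
python3 -m jog '[[[-0.5,0,0,0.002,0],[-0.5,0,0,0.002,0],[-0.5,0,0,0.003,0],[-0.5,0,0,0.003,0]]]' && python3 -m jog '[[[-0.5,0,0,0.001,0],[-0.5,0,0,0.002,0],[-0.5,0,0,0.002,0],[-0.5,0,0,0.002,0]]]'
```

```text
time: 7.38
tool_pos: [0.6105, 0.2403, 0.0293]
tool_rot: [3.141, -0.001, 1.016]
contact_force: [1.0, -0.4, 1.9]
opening: 0.0597
grip_force: 25.0
time: 7.72
tool_pos: [0.6107, 0.2405, 0.0288]
tool_rot: [3.14, -0.001, 1.016]
contact_force: [-2.8, -0.7, 12.0]
opening: 0.059
grip_force: 25.0
```

```bash
python3 -m jog '[[[1,0,0,0,0],[1,0,0,0,0],[1,0,0,0,0],[1,0,0,0,0],[1,0,0,0,0]]]' && python3 -m jog '[[[1,0,0,-0.02,0],[1,0,0,-0.06,0],[1,0,0,-0.1,0],[1,0,0,-0.14,0],[1,0,0,-0.18,0]]]' && python3 -m jog '[[[1,-0.03,0.01,-0.02,0],[1,-0.065,0.023,-0.04,0],[1,-0.1,0.036,-0.055,0],[1,-0.135,0.049,-0.055,0],[1,-0.17,0.061,-0.055,0]]]' && python3 -m jog '[[[1,-0.035,0.013,0,0.1],[1,-0.076,0.027,0,0.2],[1,-0.076,0.027,0,0.3],[1,-0.076,0.027,0,0.3],[1,-0.076,0.027,0,0.3]]]'
python3 - <<'E'
from h import *
s=robot.observe();im=robot.read_camera("wrist")
cv2.imwrite("pics/w3.png",cv2.resize(im[20:260,100:400,::-1],(750,600),interpolation=cv2.INTER_CUBIC))
np.save("w3.npy",im);np.save("w3s.npy",np.r_[s["tool_pos"],s["tool_rot"]]);print(s["tool_pos"],s["tool_rot"])
E
```

```text
time: 8.13
tool_pos: [0.61, 0.2401, 0.0264]
tool_rot: [-3.141, 0.0, 1.016]
contact_force: [0.7, -0.5, -0.1]
opening: 0.088
grip_force: 0.0
time: 8.55
tool_pos: [0.6097, 0.24, 0.2082]
tool_rot: [-3.141, 0.001, 1.016]
contact_force: [1.5, 0.2, -0.3]
opening: 0.0916
grip_force: 0.0
time: 8.97
tool_pos: [0.5723, 0.062, 0.2628]
tool_rot: [3.139, -0.001, 1.016]
contact_force: [0.6, -1.0, -0.5]
opening: 0.0918
grip_force: 0.0
time: 9.38
tool_pos: [0.5553, -0.0154, 0.2616]
tool_rot: [-3.141, -0.0, 0.718]
contact_force: [0.4, 0.5, 0.2]
opening: 0.0919
grip_force: 0.0
[ 0.55531487 -0.01536936  0.26158001] [-3.14118213e+00 -1.49207968e-04  7.17757657e-01]
```

View pics/w3.png

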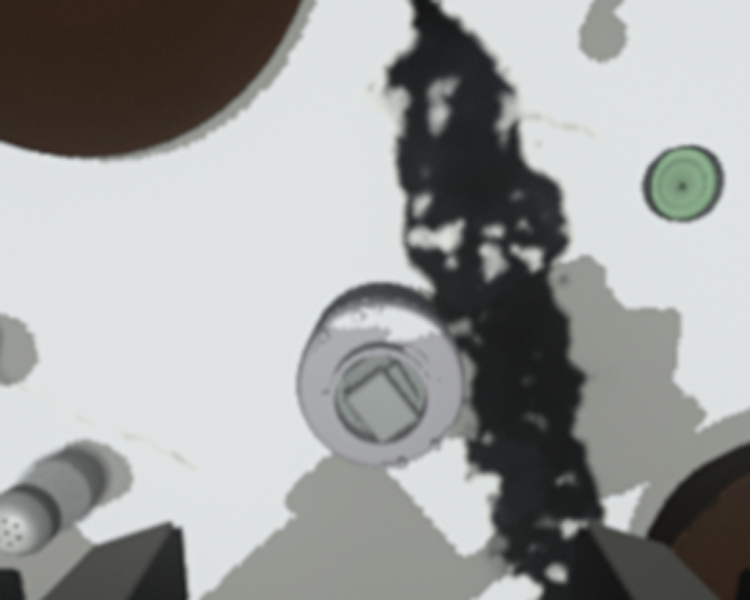

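The tub mouth is at (380,393) with the tablet's top face at about (383,405), seen skewed. I enlarge it.

```bash
python3 - <<'E'
import numpy as np,cv2
im=np.load("w3.npy")[152:204,227:279]
cv2.imwrite("pics/w3c.png",cv2.resize(im[:,:,::-1],(572,572),interpolation=cv2.INTER_CUBIC))
E
```

```text
(no output)
```

View pics/w3c.png

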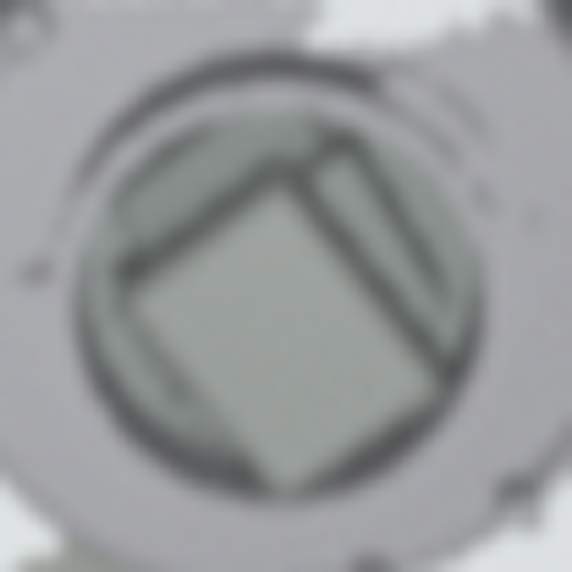

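```bash
python3 - <<'E'
from h import *
np.set_printoptions(precision=4,suppress=True)
v=np.load("w3s.npy");s=dict(tool_pos=v[:3],tool_rot=v[3:])
q=at("wrist",np.array([(285,185),(130,295),(275,490),(440,385)])/11+[227,152]-.45,.113,s)[:,:2]
c=q.mean(0);long=(q[2]-q[1]+q[3]-q[0])/2;sh=(q[0]-q[1]+q[3]-q[2])/2
print("c",c,"L",np.hypot(*long),"W",np.hypot(*sh),"ang short",np.arctan2(sh[1],sh[0]),"long",np.arctan2(long[1],long[0]))
print("tool yaw for y||short:",np.arctan2(sh[1],sh[0])+np.pi/2)
r=robot.observe();print(tool([*c,.112],r),r["qpos"])
E
```

```text
c [ 0.5547 -0.0163] L 0.024087597748472644 W 0.018492948259667696 ang short -0.24490590049845998 long -1.7926867398905564
tool yaw for y||short: 1.3258904262964366
[-0.0017  0.0008  0.1495] [-0.1645  0.3799  1.3919  0.0004  1.37    0.6869]
```

```bash
python3 -m jog '[[[1,-0.002,0.001,0.02,-0.12],[1,-0.002,0.001,0.04,-0.24],[1,-0.002,0.001,0.06,-0.36],[1,-0.002,0.001,0.08,-0.48],[1,-0.002,0.001,0.1,-0.6]]]' && python3 -m jog '[[[0,0,0,0.02,-0.02],[0,0,0,0.03,-0.02],[0,0,0,0.04,-0.02],[0,0,0,0.04,-0.02]]]'
python3 - <<'E'
from h import *
s=robot.observe();print(tool([.5547,-.0163,.112],s),s["tool_rot"])
E
```

```text
time: 9.85
tool_pos: [0.5547, -0.0156, 0.1606]
tool_rot: [3.142, -0.0, 1.327]
contact_force: [-0.3, 0.3, -0.2]
opening: 0.0919
grip_force: 0.0
time: 10.18
tool_pos: [0.5538, -0.0164, 0.12]
tool_rot: [-3.139, 0.0, 1.337]
contact_force: [-0.1, -0.6, -0.2]
opening: 0.0694
grip_force: 0.0
[0.00028056 0.00086635 0.00802874] [-3.13870237e+00  2.33652366e-04  1.33713931e+00]
```

```bash
python3 -m jog '[[[0,0,0.001,0.004,0],[0,0,0.001,0.008,0],[0,0,0.001,0.008,0]]]' && python3 -m jog '[[[-1,0,0,0,0],[-1,0,0,0,0],[-1,0,0,0,0],[-1,0,0,0,0],[-1,0,0,0,0]]]' 15 && python3 -m jog '[[[-1,0,0,0,0],[-1,0,0,0,0],[-1,0,0,0,0],[-1,0,0,0,0],[-1,0,0,0,0]]]' 15
```

```text
time: 10.43
tool_pos: [0.5556, -0.0175, 0.1138]
tool_rot: [3.141, 0.0, 1.336]
contact_force: [0.3, -0.8, -0.3]
opening: 0.0501
grip_force: 0.0
time: 10.85
tool_pos: [0.5556, -0.0177, 0.114]
tool_rot: [3.141, 0.0, 1.336]
contact_force: [-0.6, -0.8, 0.7]
opening: 0.0196
grip_force: 15.0
time: 11.27
tool_pos: [0.5556, -0.0176, 0.1139]
tool_rot: [3.141, 0.0, 1.336]
contact_force: [-0.4, -0.5, 3.6]
opening: 0.0199
grip_force: 15.0
```

```bash
python3 -m jog '[[[-1,0,0,-0.01,0],[-1,0,0,-0.03,0],[-1,0,0,-0.06,0],[-1,0,0,-0.09,0],[-1,0,0,-0.12,0]]]' && python3 -m jog '[[[-1,-0.035,0.016,0,0],[-1,-0.07,0.033,0,0],[-1,-0.105,0.05,0,0],[-1,-0.14,0.067,0,0],[-1,-0.175,0.083,0,0]]]' && python3 -m jog '[[[-1,-0.019,0.01,0,0],[-1,-0.019,0.01,0,0],[-1,-0.019,0.01,0,0]]]'
python3 - <<'E'
from h import *
s=robot.observe();im=robot.read_camera("wrist")
cv2.imwrite("pics/w4.png",cv2.resize(im[:,:,::-1],(800,600),interpolation=cv2.INTER_CUBIC))
np.save("w4s.npy",np.r_[s["tool_pos"],s["tool_rot"]])
E
```

```text
time: 11.68
tool_pos: [0.5551, -0.0175, 0.2353]
tool_rot: [-3.141, 0.0, 1.336]
contact_force: [0.4, -0.5, -0.8]
opening: 0.0198
grip_force: 15.0
time: 12.1
tool_pos: [0.5955, -0.2087, 0.2343]
tool_rot: [3.141, -0.0, 1.336]
contact_force: [0.6, 0.5, -0.7]
opening: 0.0196
grip_force: 15.0
time: 12.35
tool_pos: [0.6004, -0.2289, 0.2333]
tool_rot: [-3.141, -0.001, 1.334]
contact_force: [-0.1, -0.0, -0.6]
opening: 0.0197
grip_force: 15.0
```

View pics/w4.png

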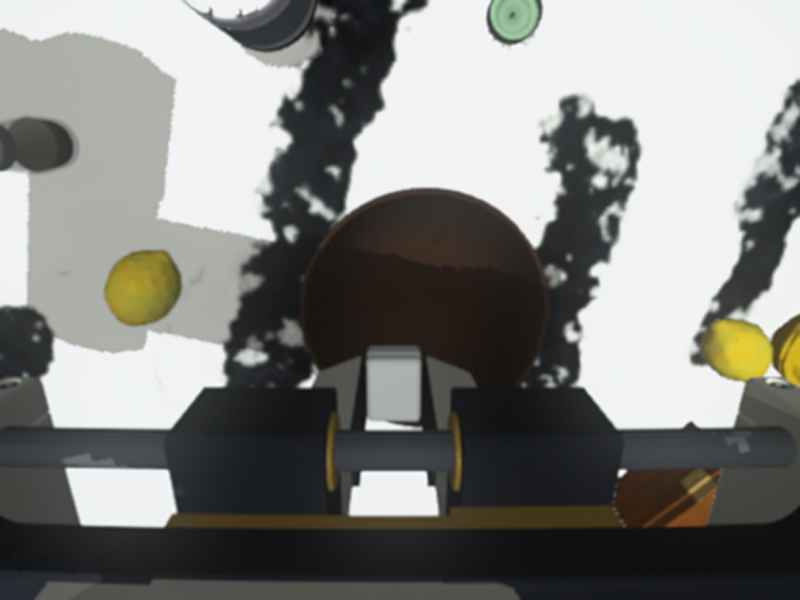

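The tablet is held at (393,385). The cup rim spans left (303,295), right (546,295) and top (425,188).

```bash
python3 - <<'E'
from h import *
np.set_printoptions(precision=4,suppress=True)
v=np.load("w4s.npy");s=dict(tool_pos=v[:3],tool_rot=v[3:])
q=at("wrist",np.array([(303,295),(546,295),(425,188),(340,220),(512,220)])*.64,.086,s)[:,:2]
a=np.linalg.lstsq(np.c_[2*q,np.ones(len(q))],(q**2).sum(1),rcond=None)[0]
print(a[:2],2*np.sqrt(a[2]+a[:2]@a[:2]));r=robot.observe();print(tool([*a[:2],.045],r))
E
```

```text
[ 0.616  -0.2528] 0.16506437400119173
[-0.0209  0.0211  0.1885]
```

```bash
python3 -m jog '[[[-1,-0.02,0.021,0,0],[-1,-0.02,0.021,0.02,0],[-1,-0.02,0.021,0.055,0],[-1,-0.02,0.021,0.09,0],[-1,-0.02,0.021,0.12,0]]]' && python3 -m jog '[[[-1,0,0,0.03,0],[-1,0,0,0.055,0],[-1,0,0,0.066,0],[-1,0,0,0.066,0]]]' && python3 -m jog '[[[-0.35,0,0,0,0],[-0.35,0,0,0,0],[-0.35,0,0,0,0],[-0.35,0,0,0,0]]]' && python3 -m jog '[[[-0.35,0,0,-0.01,0],[-0.35,0,0,-0.04,0],[-0.35,0,0,-0.08,0],[-0.35,0,0,-0.12,0],[-0.35,0,0,-0.16,0]]]'
python3 - <<'E'
from h import *
im=robot.read_camera("wrist");sc=robot.read_camera("scene")
w=cv2.resize(im[100:260,180:360,::-1],(400,356),interpolation=cv2.INTER_CUBIC);c=cv2.resize(sc[120:300,110:310,::-1],(396,356),interpolation=cv2.INTER_CUBIC)
cv2.imwrite("pics/f.png",np.hstack([w,c]))
E
```

```text
time: 12.82
tool_pos: [0.6161, -0.25, 0.1124]
tool_rot: [-3.141, -0.001, 1.338]
contact_force: [-0.3, -0.1, -0.4]
opening: 0.02
grip_force: 15.0
time: 13.15
tool_pos: [0.6151, -0.25, 0.0452]
tool_rot: [-3.136, -0.002, 1.337]
contact_force: [-0.4, 0.1, -0.2]
opening: 0.0198
grip_force: 15.0
time: 13.48
tool_pos: [0.6174, -0.2526, 0.0497]
tool_rot: [3.138, 0.001, 1.336]
contact_force: [-0.2, 0.1, 0.7]
opening: 0.0299
grip_force: 0.0
time: 13.9
tool_pos: [0.6162, -0.2522, 0.2109]
tool_rot: [3.141, 0.0, 1.336]
contact_force: [0.7, -0.5, 0.2]
opening: 0.0298
grip_force: 0.0
```

View pics/f.png

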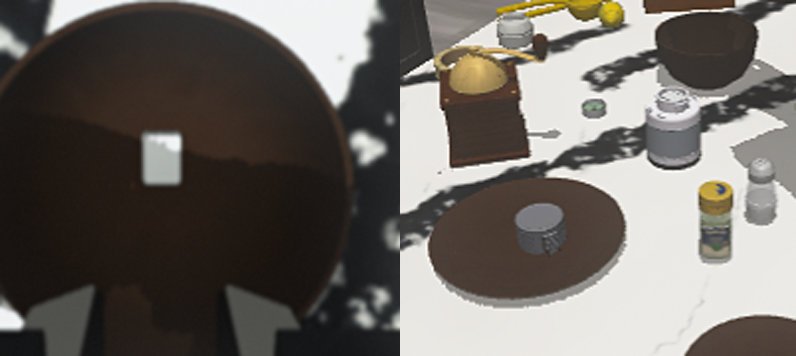

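The tablet lies in the cup at (162,158). The cap stands upright on the large saucer at (540,228), and the tub is open. I hand in.

```bash
python3 -m jog '[[[-0.35,0,0,0,0],[-0.35,0,0,0,0],[-0.35,0,0,0,0],[-0.35,0,0,0,0],[-0.35,0,0,0,0]]]' >/dev/null; python3 -c "
from cell import robot
print(robot.hand_in())"
```

```text
the job is handed in; nothing more can be done
None
```

The tub is open, the cap lies right way up on the large saucer and the tablet is in the cup; I handed the job in at about 14 s of the 61 s limit, but no verdict came back.

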